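# Dim the light pad and take a reading on the binding

## Robot

A 6-joint arm with a two-finger parallel gripper is mounted at the origin on the work surface. World frame = base frame: x ahead of the robot, y to its left, z up, the work surface at z = 0. Lengths are in mm, angles in rad, forces in N, time in s.
With the tool pointing down it reaches from about 350 to 975 mm from the base axis. Payload 4.9 kg.
Tool frame: the origin (TCP) lies between the finger pads; the fingertips stand 17 mm ahead of it and the grasp point (between the pads) lies 2 mm behind it; z points along the fingers, y is the line along which they close (so a half turn about z gives the same grasp; the last joint's range is limited). The gripper opens to 85 mm and grips with 20 to 120 N. Pads are 22 mm wide; open, the fingers measure 114 mm over their backs; the gripper's body (76 mm by 85 mm) begins 54 mm behind the grasp point. The pads swing forward as they close: fully open they stand 13 mm farther back than shut.
Start: joints at [-0.119, 0.053, 1.613, -0, 1.476, -0.119], TCP at [624.981, 0.003, 248.304] pointing down, gripper open.
Joint ranges: [-3.01, 3.01], [-1.01, 2.22], [0.06, 2.58], [-1.02, 4.17], [0.09, 2.62], [-3.14, 3.14]. Speed limits (rad/s): [2.57, 2.57, 3.14, 3.14, 3.14, 3.14].

## Interface

Orientations are given as [roll, pitch, yaw] about the fixed x, y, z axes, in that order (R = Rz(yaw) Ry(pitch) Rx(roll)).
In Python, from bench import arm gives the robot as it stands.
- The arm moves only by the shell command python3 steer.py 'ROWS' [FORCE]. ROWS is a JSON list of rows, 1 to 12 of them, each of 5 numbers: the opening from 0.0 (shut) to 1.0 (fully open), then dx, dy, dz in mm, then a turn about the tool's z in rad; each row is the pose to reach, as a shift and turn from the pose commanded when the command began, along the tool's axes at that moment; what a row does not reach only later rows make up. A row lasts 1/8 s, in which the tool goes at most 62.5 mm and 0.188 rad, less where a joint would pass 70% of its speed; a pose out of reach is approached as far as the arm can. The fingers move at their own pace and stop on an object; FORCE is the grip in N (left out, the last holds). Time passes only in rows, so rows that do not move let the fingers close. It prints the time, the measured TCP pose, the force, the opening and the grip force at its end. Input that does not fit is refused with a message, and nothing moves.
- arm.sense(): the state, without advancing time (a new reading comes with each control period).
- arm.snapshot(name): name is "scene" or "side" or "wrist"; returns a dict with "color" (480x640x3 uint8, red, green, blue), "mtx" (3x3 intrinsics, pixels), "R" (3x3) and "t" (3): a world point X has camera coordinates R X + t. Camera axes: x right, y down, z forward; pixel columns grow to the right and rows downward; lengths in mm; the calibration is good to about 2 mm. A picture is of the moment at which its call begins. There is no depth.
- arm.hand_in(): hands the job in; it is judged then, once.
The state is a dict: "clock": time; "q": joint angles; "joint_velocities": joint speeds; "joint_efforts": joint torques, N m; "position": TCP position; "eef_rot": TCP orientation; "wrist_force": force on the tool from outside, world axes, zero at the start; "torque": the same for the moment, N m; "finger_gap": opening from 0.0 (shut) to 1.0 (fully open); "grip_force": force on a finger pad.
Only numpy, scipy, OpenCV 4.12 (cv2) and the standard library are available. Lean on these libraries where they do the work, as an engineer would, in place of code of your own. Each camera call takes 0.05 s, during which the arm holds its last target. There are 200 camera calls.

## Task

Stray light from the light pad would spoil a colour reading of the old binding, so first turn the pad's dimmer knob fully anticlockwise (seen from above), to its stop. Then take the cordless reflectance probe out of its stand and hold it square to the sloping book cover, the end of its spring nose well inside the paper ring and the nose pressed about half-way in. Be gentle with the book, leave the glassware where it stands, and finish while still holding the probe there in the gripper.

Things in the scene. Friction and masses are not known exactly. Their poses are not given: they have to be found in the camera images.
- dimmer (a joint): turn of the dimmer knob, rad: 0 = fully anticlockwise seen from above (off, end stop), growing clockwise to 4.5 (full, other stop). Light friction, it stays where it is left. It starts 0.7 to 1.4 from the off stop
- dimmer_grip (a point): on the upright axis of the dimmer knob, at grip height, 51 mm above the table. Knob: black disc 44 mm across, 8 mm high, with an upright bar on it 42 mm long, 14 mm thick, rising 30 mm above the disc to 7 mm above this point. Axes turn with the knob: x along the bar (end with a white tick at -x), y across it, z up. At the off stop the tick points at the black line on the pad
- light_pad: flat light pad, aluminium case 210 x 140 mm, 14 mm thick, fixed on the table, with a white panel; the dimmer sits near one short edge. Origin on the table under the knob's axis; x runs from the knob towards the panel (case from -50 to +160 mm in x, +-70 mm in y), z up
- probe: cordless probe, loose, about 0.12 kg, nose down in its stand. Origin on its axis under its flange; z along the axis away from the nose; x, y square to the grip's flats. Flange 36 mm across, z 0 to 6 mm. White square grip 24 x 24 mm, z 6 to 66; round cap 16 mm across to z 71. Barrel 18 mm across, z 0 to -30; black nose out to z -48. Balance point about z 25
- probe_tip (a point): centre of the flat end of the probe's nose (black, 12 mm across, rounded rim); 48 mm below the probe's origin when the nose is out, and moving towards it as the nose is pressed in
- probe_nose (a joint): how far the spring nose is pressed into the barrel, m: 0 = out, 0.010 = fully in (hard stop). The spring takes 1 N to start and 0.4 N more per mm, so 3 N half-way in
- stand: steel block 80 x 80 mm, 60 mm high, fixed on the table, with an upright hole 25 mm across right through its middle. The probe's flange rests on its top, barrel and nose hang in the hole. Origin under its centre on the table, z up
- book: closed brown leather book, 220 x 160 x 34 mm, fixed on a plywood cradle sloping 18 degrees, low edge roughly towards the robot. Origin at the centre of the upper cover, on its surface; z square out of the cover, x along the 220 mm side up the slope. Cover 51 mm above the table at the low edge, 85 at the centre, 119 at the high edge. The rectangular paper label is not the mark
- spot (a point): centre of the round paper ring on the cover, on the surface; ring 36 mm across outside, 24 mm inside, flat. It is at x -10, y +20 mm in the book's frame. The spot to be measured is the leather inside the ring
- flask: amber glass flask, loose, 62 mm across, 145 mm high with a thin neck; to be left alone. Origin under its centre
- vial: small conical glass bottle with a cork, loose, 60 mm across, 80 mm high; to be left alone. Origin under its centre
- beaker: glass beaker, loose, 64 mm across, 80 mm high; to be left alone. Origin under its centre

How it is judged:
By the outcome, as a careful person would: the job done as asked, in the order asked, and still so for the second after the job is handed in, while the arm keeps its last pose, push and grip.
It also fails if it takes over 56 s, if anything falls off the work surface, if the arm or the gripper's body presses on something with over 40 N, if the wrist force passes 120 N, or if a joint passes its speed limit or range.

## Working session

There is one attempt and no reset: what is moved stays moved. The work goes in short steps, Python scripts to look and compute and a shell command to move; the robot and the scene stay as the last step left them, time stands still between calls to the robot, and variables do not carry over. Pictures are saved under pics/ and viewed, at most 10 in all, crops included, and the job is handed in when it is done.

```bash
ls; mkdir -p pics; python3 - <<'E'
from bench import arm
import cv2,pickle
d={}
for n in("scene","side"):
    s=arm.snapshot(n);d[n]=s;cv2.imwrite(f"pics/{n}0.png",s["color"][:,:,::-1])
    print(n,s["mtx"].tolist(),(-s["R"].T@s["t"]).round(0),s["R"].round(3).tolist())
pickle.dump(d,open("d0.pkl","wb"))
s=arm.sense();print(s)
E
```

```text
bench.py
pics
steer.py
scene [[578.2350692772958, 0.0, 317.2764071240367], [0.0, 578.2350692772958, 236.08378367024486], [0.0, 0.0, 1.0]] [1301.  160.  983.] [[-0.238, 0.971, 0.008], [0.752, 0.189, -0.631], [-0.614, -0.144, -0.776]]
side [[500.23010421973305, 0.0, 322.99328680305706], [0.0, 500.23010421973305, 239.3306566543885], [0.0, 0.0, 1.0]] [ 340. -660.  788.] [[0.93, -0.368, 0.006], [-0.249, -0.642, -0.725], [0.271, 0.672, -0.689]]
{'clock': 0.1, 'q': array([-1.19001703e-01,  5.33168366e-02,  1.61420151e+00, -7.79103691e-06,
        1.47605301e+00, -1.19035396e-01]), 'joint_velocities': array([-0.00106748, -0.0005187 , -0.00246703, -0.00071932, -0.00158542,
        0.00041977]), 'joint_efforts': array([ 6.14647306e-04, -3.94903493e+01, -3.71363103e+01, -4.52310599e-05,
        3.99340541e-03, -4.17574097e-05]), 'position': array([6.24435538e+02, 6.47918796e-02, 2.47143067e+02]), 'eef_rot': array([-3.13962703e+00, -2.27280010e-04,  1.57083054e+00]), 'wrist_force': array([-0.54808796, -0.4033567 , -0.81853577]), 'torque': array([-0.01724551, -0.03302111,  0.00274846]), 'grip_force': 0.0, 'finger_gap': 1.001611805000496}
```

View pics/scene0.png

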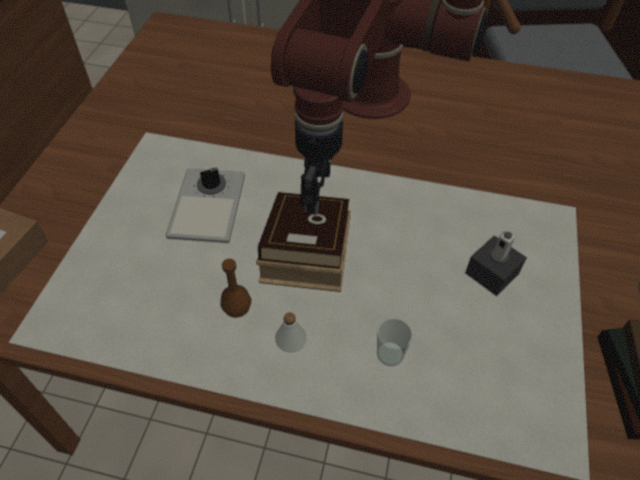

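View pics/side0.png

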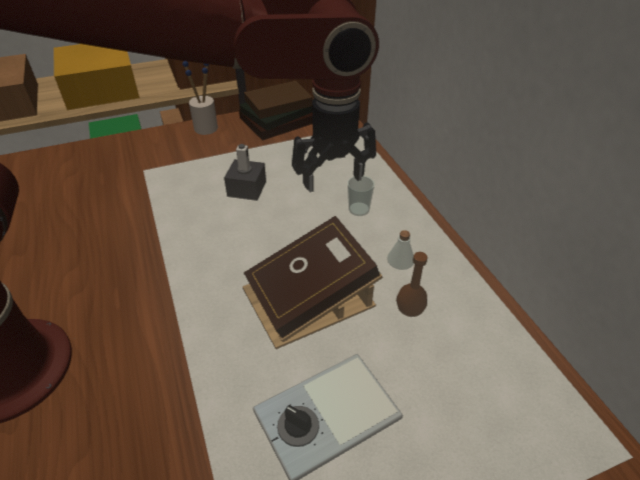

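The scene view shows the pad at the left (knob ~(210,180)), the book at (305,240) and the stand at (497,262). In the side view the knob is at (297,420), the ring at (299,265) and the stand at (245,175). I'll enlarge these areas into one mosaic.

```bash
python3 - <<'E'
import cv2,pickle,numpy as np
d=pickle.load(open("d0.pkl","rb"))
def c(n,u,v,w,h,W=400,H=300):
    return cv2.resize(d[n]["color"][v:v+h,u:u+w,::-1],(W,H),interpolation=cv2.INTER_CUBIC)
m=np.vstack([np.hstack([c("side",245,350,160,120),c("side",240,210,160,120)]),
 np.hstack([c("side",205,135,80,60),c("scene",460,225,80,60)])])
m=np.clip(m.astype(float)*1.5,0,255).astype(np.uint8)
cv2.imwrite("pics/mos.png",m)
m=np.hstack([c("scene",160,160,100,100,400,400),c("scene",255,185,100,100,400,400)])
cv2.imwrite("pics/mos2.png",np.clip(m.astype(float)*1.5,0,255).astype(np.uint8))
E
```

```text
(no output)
```

View pics/mos.png

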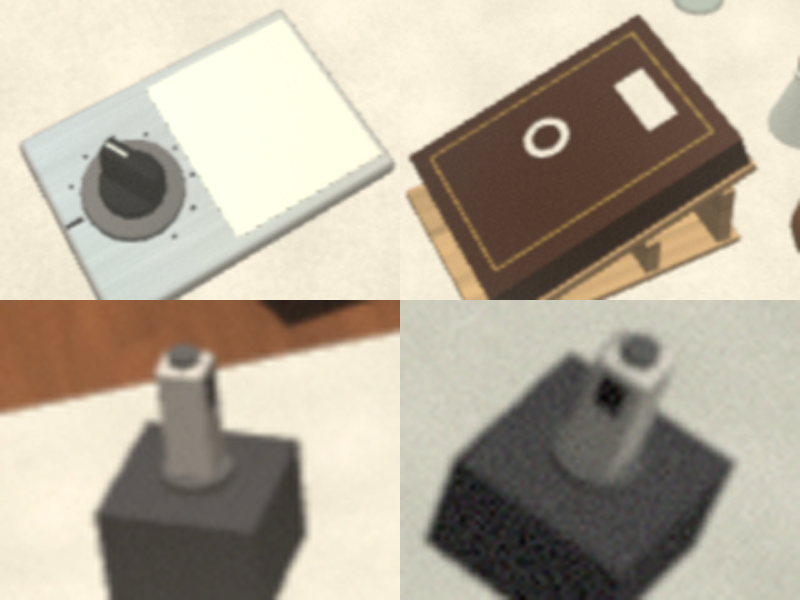

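View pics/mos2.png

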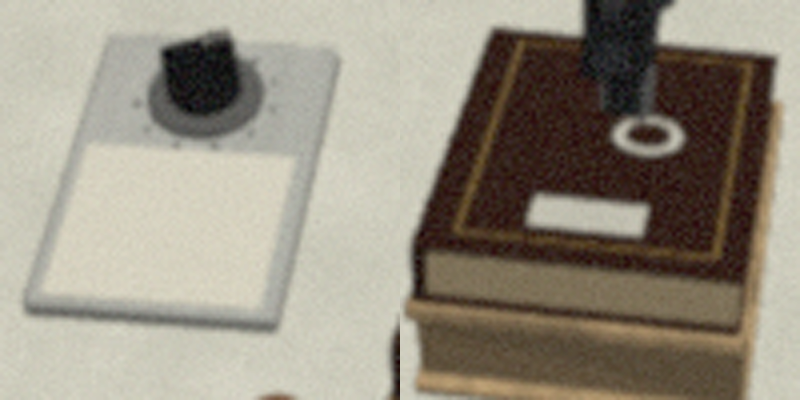

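The mosaics give the corners: pad case, knob bar with white tick at about (117,150), book cover corners, ring at (547,138) and (649,135), stand top corners and the grip's top square. Now I'll fit the poses.

```bash
cat >h.py <<'E'
import numpy as np,pickle
from scipy.optimize import least_squares
from scipy.spatial.transform import Rotation as Ro
d=pickle.load(open("d0.pkl","rb"))
def proj(s,X):
    c=np.atleast_2d(X)@s["R"].T+s["t"]; p=c@s["mtx"].T; return p[:,:2]/p[:,2:]
def ray(s,uv,z):
    D=s["R"].T@np.linalg.solve(s["mtx"],[*uv,1.]); C=-s["R"].T@s["t"]; return C+D*(z-C[2])/D[2]
mp=lambda u0,v0,k,pts,px=0,py=0:[(u0+k*(a-px),v0+k*(b-py)) for a,b in pts]
E
python3 - <<'E'
from h import *
def fit(L,obs,x0,tilt=0,z0=0):
    L=np.array(L,float)
    def W(p): return Ro.from_euler('ZY',[p[2],-tilt]).apply(L)+[p[0],p[1],z0]
    def f(p): return np.concatenate([(proj(d[n],W(p)[i])-o).ravel() for n,i,o in obs])
    r=least_squares(f,x0,loss='soft_l1'); print(r.x.round(3),np.round(r.fun,1)); 
    for n,i,o in obs:
        r1=least_squares(lambda p:(proj(d[n],W(p)[i])-o).ravel(),r.x); print('  ',n,r1.x.round(3))
    return r.x
q=[(-50,70,14),(160,70,14),(160,-70,14),(-50,-70,14)]
print('pad');P=fit(q,[("side",[0,1,2],mp(245,350,.4,[(22,146),(280,10),(393,160)])),("scene",[0,1,2,3],mp(160,160,.25,[(340,50),(275,318),(27,303),(112,38)]))],[500,-300,0])
print('book');B=fit([(-110,80,0),(110,80,0),(110,-80,0),(-110,-80,0),(-10,20,0)],[("side",[0,1,2,3,4],mp(240,210,.4,[(412,158),(638,16),(742,138),(490,298),(547,138)],400)),("scene",[0,1,2,3,4],mp(255,185,.25,[(775,60),(742,275),(415,245),(492,32),(649,135)],400))],[600,0,0],np.radians(18),85)
print('stand');S=fit([(-40,-40,60),(-40,40,60),(40,40,60),(40,-40,60)],[("side",[0,1,2,3],mp(205,135,.2,[(97,513),(150,424),(300,437),(255,535)],0,300)),("scene",[3,0,1,2],mp(460,225,.2,[(458,463),(573,352),(735,460),(630,570)],400,300))],[600,350,0.3])
# probe top
g=mp(205,135,.2,[(160,378),(207,385),(217,352),(168,347),(184,357)],0,300)
G=np.array([ray(d["side"],u,126) for u in g]);print(G.round(1)); print('cap scene',[ray(d["scene"],u,131).round(1) for u in mp(460,225,.2,[(640,348)],400,300)])
# tick
for n,pts in(("side",mp(245,350,.4,[(106,139),(130,158),(133,190)])),):
    for u,z in zip(pts,(58,58,24)): print(n,ray(d[n],u,z).round(1))
print('ring side',ray(d["side"],mp(240,210,.4,[(547,138)],400)[0],82),'scene',ray(d["scene"],mp(255,185,.25,[(649,135)],400)[0],82))
print('bar scene',[ray(d["scene"],u,58).round(1) for u in mp(160,160,.25,[(165,45),(232,32),(240,62),(172,70)])])
E
```

```text
pad
[ 4.44654e+02 -2.94777e+02  1.54000e-01] [-3.3 -3.1 -0.7 -2.7  0.7 -0.1 -0.4 -0.9 -0.3  0.9 -2.6 -0.  -1.6 -1.8]
   side [ 4.45852e+02 -2.99734e+02  1.69000e-01]
   scene [ 4.44999e+02 -2.91950e+02  1.58000e-01]
book
[ 5.58198e+02 -3.77390e+01  1.12000e-01] [-2.2 -1.4 -0.3 -2.   0.1 -0.7 -0.7  0.7 -0.7 -0.8  0.1 -0.8 -0.2  2.2
 -2.4  0.7 -1.2 -0.9 -1.   1.1]
   side [ 5.58889e+02 -3.98690e+01  1.09000e-01]
   scene [ 5.5620e+02 -3.6309e+01  1.1800e-01]
stand
[536.238 355.353  -0.538] [-1.1 -0.4 -2.1 -1.2 -1.4 -0.7 -0.6 -1.4 -0.9  0.3 -1.3  0.5  0.1  0.8
 -1.1  2.2]
   side [538.262 350.598  -0.568]
   scene [533.33  356.807  -0.534]
[[523.1 342.1 126. ]
 [542.2 328.5 126. ]
 [554.  354.  126. ]
 [533.3 366.6 126. ]
 [538.2 355.4 126. ]]
cap scene [array([534.2, 354.7, 131. ])]
side [ 435.7 -279.1   58. ]
side [ 445.5 -296.6   58. ]
side [ 445.  -300.8   24. ]
ring side [546.99134878 -21.49382447  82.        ] scene [543.19921395 -17.62682396  82.        ]
bar scene [array([ 449.2, -310.7,   58. ]), array([ 430. , -277.6,   58. ]), array([ 451.7, -265. ,   58. ]), array([ 467. , -299.7,   58. ])]
```

Fits: knob about (445,-296) with the bar at world ~118°, book origin about (558,-38) with yaw 0.112, probe about (536,355). I'll move above the knob and look with the wrist camera.

```bash
python3 steer.py '[[1,-100,-60,20,-0.16],[1,-200,-120,60,-0.32],[1,-296,-179,90,-0.49],[1,-296,-179,90,-0.49],[1,-296,-179,90,-0.49],[1,-296,-179,90,-0.49],[1,-296,-179,90,-0.49],[1,-296,-179,90,-0.49],[1,-296,-179,90,-0.49]]' 30
python3 - <<'E'
from bench import arm
import cv2,pickle
s=arm.snapshot("wrist");pickle.dump(s,open("w1.pkl","wb"))
cv2.imwrite("pics/w1.png",s["color"][:,:,::-1]);print(arm.sense()["q"].round(2))
E
```

```text
clock: 1.23
position: [446.8, -295.2, 158.7]
eef_rot: [3.141, 0.001, 2.063]
wrist_force: [0.4, -0.8, -0.6]
finger_gap: 1.003
grip_force: 0.0
[-0.72 -0.09  1.91  0.    1.32 -1.21]
```

View pics/w1.png

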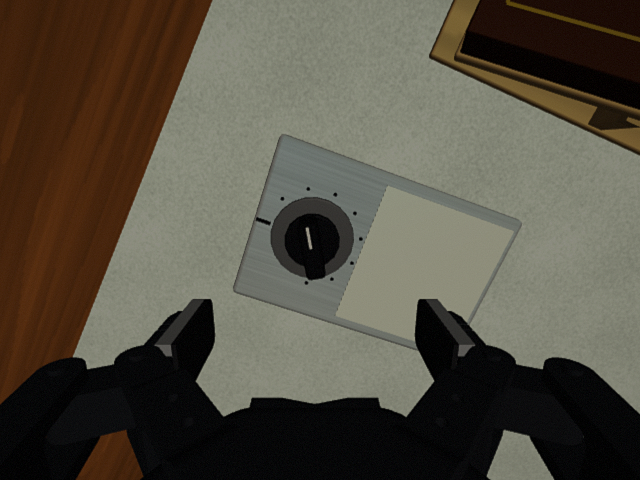

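The wrist view shows the knob at (312,237), the tick from (306,228) to (311,249), the bar's far end at (316,278) and the black line at (263,221).

```bash
python3 - <<'E'
from h import *
w=pickle.load(open("w1.pkl","rb"))
print(-w["R"].T@w["t"],w["R"].round(3).tolist())
for u,z in(((306,228),58),((311,249),58),((312,237),22),((270,237),22),((354,237),22),((257,219),14),((270,223),14),((282,135),14),((521,221),14),((234,291),14)): print(u,z,ray(w,u,z).round(1))
for a in(2.06,1.96,2.16):
  print(a,[proj(w,np.array([445,-296,58])+np.array([np.cos(a),np.sin(a),0])*k+7*s*np.array([-np.sin(a),np.cos(a),0])).round(0).tolist() for k in(21,-21) for s in (-1,1)])
E
python3 - <<'E'
import cv2
i=cv2.imread("pics/w1.png")[180:300,230:390]
cv2.imwrite("pics/w1c.png",cv2.convertScaleAbs(cv2.resize(i,(800,600),interpolation=cv2.INTER_CUBIC),alpha=2.5))
E
```

```text
[ 414.51139116 -235.31540437  284.01545993] [[0.881, 0.472, -0.0], [0.455, -0.848, 0.272], [0.128, -0.24, -0.962]]
(306, 228) 58 [ 433.7 -283.5   58. ]
(311, 249) 58 [ 443.7 -295.1   58. ]
(312, 237) 22 [ 444.4 -295.4   22. ]
(270, 237) 22 [ 414.8 -311.3   22. ]
(354, 237) 22 [ 473.9 -279.6   22. ]
(257, 219) 14 [ 398.9 -305.    14. ]
(270, 223) 14 [ 409.6 -303.    14. ]
(282, 135) 14 [ 387.6 -237.6   14. ]
(521, 221) 14 [ 588.5 -205.3   14. ]
(234, 291) 14 [ 408.6 -371.4   14. ]
2.06 [[[322.0, 221.0]], [[302.0, 221.0]], [[322.0, 279.0]], [[302.0, 279.0]]]
1.96 [[[325.0, 223.0]], [[305.0, 220.0]], [[319.0, 280.0]], [[299.0, 278.0]]]
2.16 [[[319.0, 221.0]], [[299.0, 222.0]], [[325.0, 278.0]], [[305.0, 280.0]]]
```

View pics/w1c.png

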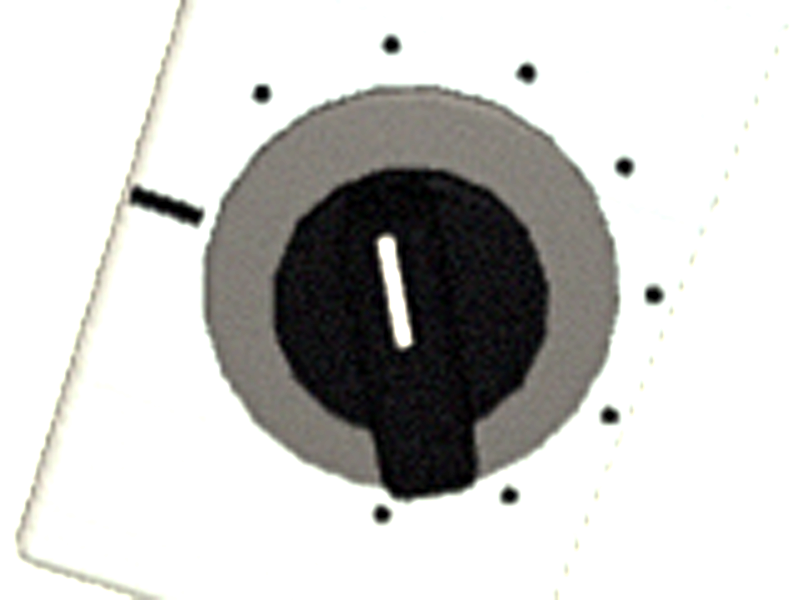

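```bash
python3 - <<'E'
from h import *
w=pickle.load(open("w1.pkl","rb"))
a,b=[ray(w,u,58) for u in((307.4,227.6),(317,277.8))]
c=ray(w,(310.8,249),58)
for p,q in((b,a),(c,a)): print(np.arctan2(*(p-q)[[1,0]])+np.pi)
t=(a-b)[:2]/np.linalg.norm((a-b)[:2]);print(b,b[:2]+21*t, 'base',ray(w,(230+410/5,180+300/5),28), ray(w,(230+411/5,180+287/5),20))
E
```

```text
2.2417645756876934
2.211006964318541
[ 457.51597488 -311.97566571   58.        ] [ 444.45933765 -295.52804509] base [ 444.81146464 -296.19786404   28.        ] [ 444.88174597 -296.11425226   20.        ]
```

```bash
python3 steer.py '[[1,0.5,-1.7,50,-0.172],[1,0.5,-1.7,90,-0.172],[1,0.5,-1.7,109,-0.172],[1,0.5,-1.7,109,-0.172],[0,0.5,-1.7,109,-0.172],[0,0.5,-1.7,109,-0.172],[0,0.5,-1.7,109,-0.172],[0,0.5,-1.7,109,-0.172]]' 30
```

```text
clock: 2.28
position: [444.8, -296.5, 50.0]
eef_rot: [3.14, 0.001, 2.232]
wrist_force: [2.5, 4.4, 6.4]
finger_gap: 0.154
grip_force: 33.7
```

```bash
python3 steer.py '[[0,0,0,0,-0.17],[0,0,0,0,-0.34],[0,0,0,0,-0.5],[0,0,0,0,-0.66],[0,0,0,0,-0.8],[0,0,0,0,-0.95],[0,0,0,0,-1.0],[0,0,0,0,-1.0]]' 30; python3 -c "
from bench import arm;s=arm.sense();print(s['torque'],s['eef_rot'])"
python3 steer.py '[[0,0,0,0,-0.05],[0,0,0,0,-0.1],[0,0,0,0,-0.13],[0,0,0,0,-0.13]]'; python3 -c "
from bench import arm;s=arm.sense();print(s['torque'],s['eef_rot'])"
```

```text
clock: 3.28
position: [444.7, -296.8, 50.1]
eef_rot: [-3.14, 0.001, -3.051]
wrist_force: [0.6, -0.2, 3.4]
finger_gap: 0.163
grip_force: 32.8
[-0.02657619  0.01309586  0.00477028] [-3.14046159e+00  1.01146235e-03 -3.05097901e+00]
clock: 3.78
position: [445.0, -296.8, 50.1]
eef_rot: [-3.141, 0.002, -2.923]
wrist_force: [1.2, 0.7, 4.7]
finger_gap: 0.158
grip_force: 57.6
[ 0.05518349 -0.21880519 -1.2398187 ] [-3.14069733e+00  1.85166160e-03 -2.92326851e+00]
```

```bash
python3 steer.py '[[1,0,0,0,0],[1,0,0,0,0],[1,0,0,0,0],[1,0,0,-50,0],[1,0,0,-110,0],[1,0,0,-110,0],[1,0,0,-110,0]]'
python3 - <<'E'
from bench import arm
import cv2,pickle
s=arm.snapshot("wrist");pickle.dump(s,open("w2.pkl","wb"))
i=s["color"][:,:,::-1]
import numpy as np
t=arm.snapshot("side")["color"][350:470,245:405,::-1]
m=np.hstack([cv2.resize(i[120:360,140:460],(400,300)),cv2.resize(t,(400,300),interpolation=cv2.INTER_CUBIC)])
cv2.imwrite("pics/w2.png",cv2.convertScaleAbs(m,alpha=2))
E
```

```text
clock: 4.65
position: [444.0, -296.2, 159.0]
eef_rot: [3.141, -0.0, -2.92]
wrist_force: [0.5, 0.3, -0.7]
finger_gap: 1.001
grip_force: 0.0
```

View pics/w2.png

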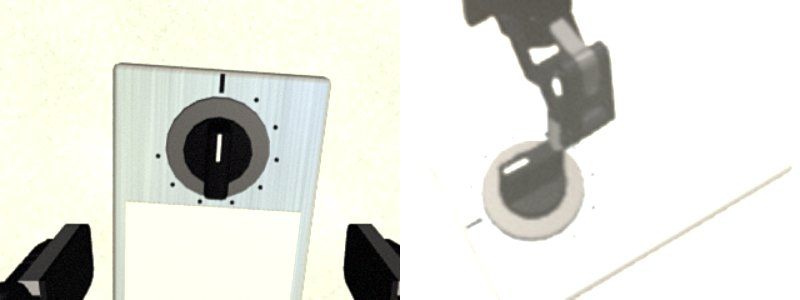

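The tick (219,134–162) now points at the black line (222,83). I'll check the angle numerically and work out the move to the probe.

```bash
python3 - <<'E'
from h import *
w=pickle.load(open("w2.pkl","rb"))
m=lambda x,y:(140+.8*x,120+.8*y)
an=lambda p,q:np.arctan2(*(q-p)[[1,0]])%(2*np.pi)
print('tick',an(ray(w,m(219,163),58),ray(w,m(219,134),58)),an(ray(w,m(215.5,198),58),ray(w,m(219,134),58)))
print('pad edges',an(ray(w,m(113,68),14),ray(w,m(329,79),14))-np.pi/2,'axis->line',an(np.array([444.7,-296,14]),ray(w,m(222,83),14)))
a=-2.92
D=np.array([536-444,355+296.2]);X=np.array([np.cos(a),np.sin(a)]);Y=np.array([np.sin(a),-np.cos(a)])
print(D@X,D@Y)
E
```

```text
tick 3.363804387140297 3.3103944912980228
pad edges 0.17165805096343512 axis->line 3.3242938957007606
-232.87356385845578 615.0571869800903
```

```bash
python3 steer.py '[[1,-20,55,-60,0],[1,-233,615,-75,0.745],[1,-233,615,-75,0.745],[1,-233,615,-75,0.745],[1,-233,615,-75,0.745],[1,-233,615,-75,0.745],[1,-233,615,-75,0.745],[1,-233,615,-75,0.745],[1,-233,615,-75,0.745],[1,-233,615,-75,0.745],[1,-233,615,-75,0.745],[1,-233,615,-75,0.745]]'
python3 steer.py '[[1,0,0,0,0],[1,0,0,0,0],[1,0,0,0,0]]'
python3 - <<'E'
from bench import arm
import cv2,pickle
s=arm.snapshot("wrist");pickle.dump(s,open("w3.pkl","wb"))
i=cv2.convertScaleAbs(s["color"][:,:,::-1],alpha=2)
cv2.imwrite("pics/w3.png",cv2.resize(i[120:360,160:480],(800,600),interpolation=cv2.INTER_CUBIC));print(arm.sense()["q"].round(2))
E
```

```text
clock: 6.25
position: [535.6, 357.5, 231.7]
eef_rot: [-3.139, -0.002, 2.621]
wrist_force: [-0.5, 0.2, 0.0]
finger_gap: 0.997
grip_force: 0.0
clock: 6.62
position: [536.7, 353.2, 234.1]
eef_rot: [-3.141, -0.0, 2.616]
wrist_force: [0.5, 0.2, -0.6]
finger_gap: 0.997
grip_force: 0.0
[ 0.47  0.1   1.58 -0.    1.46 -0.58]
```

View pics/w3.png

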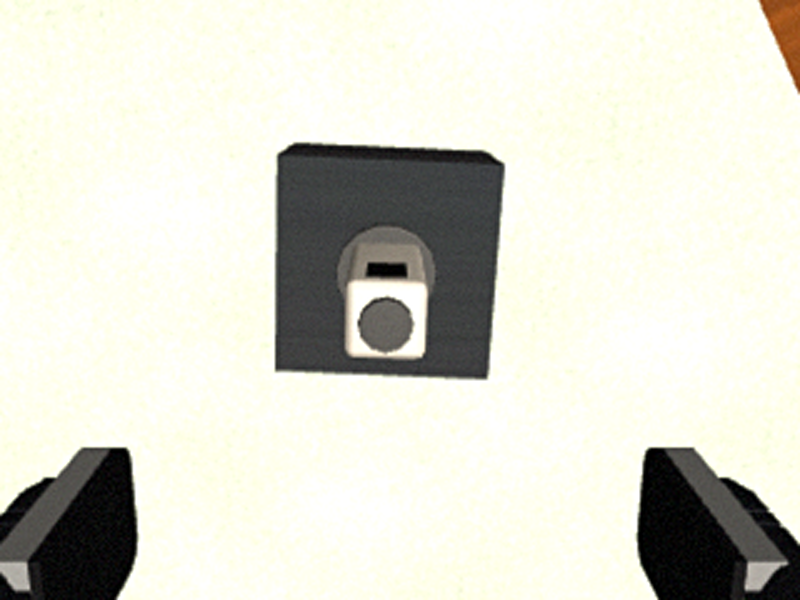

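The wrist view shows the probe's square top with corners (347,280), (428,282), (425,358), (346,356), cap at (386,324), flange at (386,270). It is almost aligned with the fingers.

```bash
python3 - <<'E'
from h import *
w=pickle.load(open("w3.pkl","rb"))
m=lambda x,y:(160+.4*x,120+.4*y)
an=lambda p,q:np.arctan2(*(q-p)[[1,0]])
print('cap',ray(w,m(386,324),131),'sq',np.mean([ray(w,m(*p),126) for p in((347,280),(428,282),(425,358),(346,356))],0),'flange L/R',ray(w,m(337,272),66),ray(w,m(435,272),66))
print('stand',np.mean([ray(w,m(*p),60) for p in((277,155),(503,165),(488,378),(276,371))],0))
print('tool y ang',2.616-np.pi/2,'edge',an(ray(w,m(347,280),126),ray(w,m(428,282),126)),an(ray(w,m(346,356),126),ray(w,m(425,358),126)),'stand',an(ray(w,m(276,371),60),ray(w,m(488,378),60)))
E
```

```text
cap [535.64200227 352.89803379 131.        ] sq [535.81215258 352.95036376 126.        ] flange L/R [526.75451784 337.75908722  66.        ] [544.19991501 367.86935316  66.        ]
stand [536.33944636 352.29145517  60.        ]
tool y ang 1.0452036732051035 edge 1.0203290468773514 1.019237135861407 stand 1.0109703663245726
```

```bash
python3 steer.py '[[1,0.8,-0.7,60,0.025],[1,0.8,-0.7,115,0.025],[1,0.8,-0.7,142,0.025],[1,0.8,-0.7,142,0.025],[1,0.8,-0.7,142,0.025],[0,0.8,-0.7,142,0.025],[0,0.8,-0.7,142,0.025],[0,0.8,-0.7,142,0.025],[0,0.8,-0.7,142,0.025]]' 25
python3 steer.py '[[0,0,0,-10,0],[0,0,0,-24,0],[0,0,0,-24,0],[0,0,0,-24,0]]' 25; python3 -c "
from bench import arm;s=arm.sense();print(s['torque'],s['wrist_force'])"
```

```text
clock: 7.8
position: [535.8, 354.7, 92.9]
eef_rot: [3.141, 0.0, 2.593]
wrist_force: [-1.3, -0.2, 2.0]
finger_gap: 0.274
grip_force: 27.4
clock: 8.3
position: [535.6, 354.6, 116.5]
eef_rot: [3.141, 0.0, 2.593]
wrist_force: [0.5, 0.3, -1.2]
finger_gap: 0.277
grip_force: 27.0
[-0.01087177 -0.01189543 -0.02661753] [ 0.45792577  0.28722003 -1.21647034]
```

```bash
python3 steer.py '[[0,4,0,0,0],[0,8,0,0,0],[0,12,0,0,0],[0,16,0,0,0],[0,20,0,0,0],[0,20,0,0,0]]' 20; cat >look.py <<'E'
from bench import arm
import cv2,pickle,numpy as np,sys
from h import *
k=sys.argv[1];s=arm.sense();p=s["position"]
d={n:arm.snapshot(n) for n in("scene","side")};pickle.dump(d,open(k+".pkl","wb"))
out=[]
for n in("scene","side"):
    u,v=proj(d[n],p+[0,0,-20])[0].astype(int);u=min(max(u-60,0),520);v=min(max(v-60,0),360)
    print(n,u,v);out.append(cv2.resize(d[n]["color"][v:v+120,u:u+120,::-1],(400,400),interpolation=cv2.INTER_CUBIC))
cv2.imwrite(f"pics/{k}.png",cv2.convertScaleAbs(np.hstack(out),alpha=1.7))
print(s["wrist_force"],s["torque"],p)
E
python3 look.py t1
```

```text
clock: 9.05
position: [518.0, 365.1, 116.0]
eef_rot: [-3.141, -0.001, 2.593]
wrist_force: [2.3, -2.4, -1.6]
finger_gap: 0.275
grip_force: 26.8
scene 448 180
side 173 96
[ 2.2757566  -2.41816833 -1.64150782] [-0.63621642 -0.49641768 -0.03018915] [517.98455536 365.07919224 116.04254279]
```

View pics/t1.png

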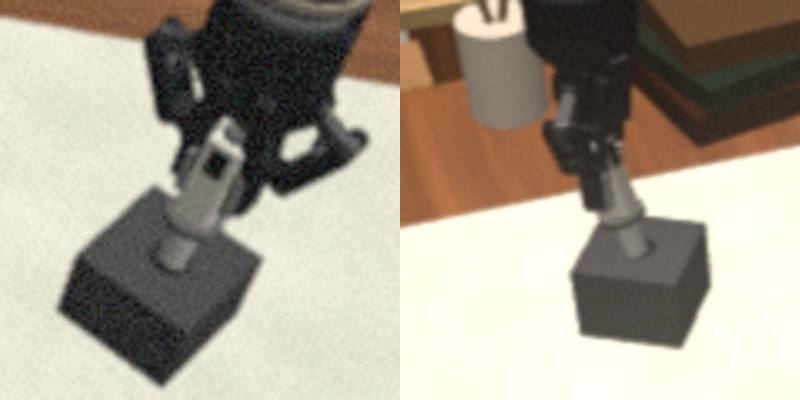

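The picture (scene left, side right) shows the probe leaning over the stand's rim as planned. In the scene crop the cap is at (228,128), the flange at (195,215) and the barrel at (177,262). In the side crop the flange is at (622,212) and the barrel at (640,250). I'll estimate the tilt from these lines.

```bash
python3 - <<'E'
from h import *
d=pickle.load(open("t1.pkl","rb"))
p=np.array([518.0,365.1,118.0]);a=2.593
pts={"scene":[(448+x*.3,180+y*.3) for x,y in((228,128),(195,215),(177,262))],"side":[(173+(x-400)*.3,96+y*.3) for x,y in((622,212),(640,250))]}
for n in pts:
  o=np.array(pts[n]);v=o[-1]-o[0];print(n,'obs dir',np.degrees(np.arctan2(*v)).round(1))
  for t in(12,14,16,18,20,22):
    t=np.radians(t);ax=np.array([np.sin(t)*np.cos(a),np.sin(t)*np.sin(a),np.cos(t)])
    q=proj(d[n],np.array([p+ax*37,p-ax*34,p-ax*60]));v=q[-1]-q[0 if n=="scene" else 1]
    print(np.degrees(t).round(),np.degrees(np.arctan2(*v)).round(1),(q-(o if n=="scene" else np.vstack([[0,0],o]))).round(1).tolist())
# raw pixel rows through barrel/flange, side view
g=d["side"]["color"][:,:,:].mean(2)
for v in range(154,174,2): print(v,g[v,232:256].astype(int).tolist())
E
```

```text
scene obs dir -20.8
12.0 -27.4 [[3.0, 0.9], [-1.1, 1.7], [-0.5, -3.2]]
14.0 -28.0 [[3.3, 0.6], [-1.3, 1.9], [-1.0, -2.7]]
16.0 -28.5 [[3.6, 0.4], [-1.6, 2.1], [-1.5, -2.3]]
18.0 -29.1 [[3.9, 0.2], [-1.9, 2.3], [-2.0, -2.0]]
20.0 -29.6 [[4.2, 0.0], [-2.2, 2.5], [-2.5, -1.6]]
22.0 -30.1 [[4.5, -0.2], [-2.4, 2.7], [-2.9, -1.3]]
side obs dir 25.3
12.0 20.3 [[227.9, 135.4], [-2.3, 1.1], [-4.5, -1.5]]
14.0 22.3 [[227.4, 135.5], [-1.9, 1.1], [-3.7, -1.6]]
16.0 24.2 [[226.9, 135.6], [-1.4, 1.0], [-2.9, -1.7]]
18.0 26.0 [[226.4, 135.6], [-1.0, 0.9], [-2.2, -1.8]]
20.0 27.9 [[226.0, 135.7], [-0.6, 0.9], [-1.4, -1.9]]
22.0 29.7 [[225.5, 135.9], [-0.1, 0.8], [-0.7, -2.1]]
154 [28, 32, 48, 55, 57, 71, 80, 78, 72, 69, 73, 96, 129, 146, 150, 150, 150, 150, 151, 150, 150, 150, 150, 150]
156 [29, 32, 45, 55, 59, 73, 81, 82, 76, 71, 69, 71, 78, 103, 134, 148, 150, 150, 150, 150, 150, 151, 150, 151]
158 [38, 38, 45, 58, 63, 74, 81, 83, 81, 76, 70, 70, 69, 68, 99, 135, 149, 151, 151, 152, 151, 151, 150, 149]
160 [94, 74, 74, 75, 78, 80, 79, 81, 80, 75, 69, 62, 53, 52, 89, 122, 134, 137, 137, 140, 142, 143, 144, 148]
162 [108, 71, 68, 69, 70, 69, 67, 63, 60, 55, 49, 50, 50, 53, 55, 55, 57, 58, 59, 60, 62, 64, 68, 70]
164 [60, 50, 49, 47, 48, 48, 49, 53, 57, 61, 65, 68, 64, 59, 56, 56, 57, 56, 57, 56, 56, 57, 56, 56]
166 [56, 57, 56, 56, 56, 58, 62, 71, 74, 75, 74, 71, 68, 62, 56, 55, 57, 57, 56, 56, 57, 57, 57, 57]
168 [56, 57, 56, 56, 56, 56, 59, 66, 73, 74, 74, 74, 71, 67, 56, 45, 45, 52, 55, 57, 58, 57, 57, 57]
170 [56, 56, 57, 56, 56, 56, 55, 61, 68, 72, 76, 76, 73, 71, 64, 51, 41, 46, 54, 56, 58, 58, 58, 57]
172 [59, 56, 56, 58, 56, 56, 57, 58, 61, 68, 71, 74, 69, 60, 49, 48, 52, 56, 58, 58, 59, 57, 58, 58]
```

```bash
python3 steer.py '[[0,1.2,0,0,0],[0,1.2,0,0,0],[0,1.2,0,0,0]]' 20
python3 steer.py '[[0,-0.5,0,-15,0],[0,-2,0,-60,0],[0,-2,0,-60,0],[0,-70,-72,-120,-0.17],[0,-120,-130,-154,-0.33],[0,-170,-190,-154,-0.5],[0,-220,-240,-154,-0.66],[0,-260,-286,-154,-0.66],[0,-260,-286,-154,-0.66],[0,-260,-286,-154,-0.66],[0,-260,-286,-154,-0.66],[0,-260,-286,-154,-0.66]]' 40
cat > ring.py <<'E'
from h import *
import cv2,sys
def ring(s,lo=110,z=81.9,guess=(545.3,-19.3)):
    c=s["color"];g=c.min(2).astype(np.uint8);u,v=proj(s,[*guess,z])[0]
    for T in(60,80,100,120):
        n,l,st,ce=cv2.connectedComponentsWithStats((g>T).astype(np.uint8))
        for i in range(1,n):
            if 40<st[i][4]<6000 and np.hypot(*(ce[i]-[u,v]))<40: print(T,st[i].tolist(),ce[i].round(1),ray(s,st[i][:2]+st[i][2:4]/2-.5,z).round(1))
E
python3 - <<'E'
from ring import *
from bench import arm
st=arm.sense();print(st["q"].round(2),st["position"],st["eef_rot"])
d={n:arm.snapshot(n) for n in("wrist","side","scene")};pickle.dump(d,open("b1.pkl","wb"))
for n in d: print(n,proj(d[n],[545.3,-19.3,81.9]).round(0));ring(d[n])
E
```

```text
clock: 9.52
position: [517.5, 365.5, 116.2]
eef_rot: [-3.141, 0.0, 2.593]
wrist_force: [3.5, -3.0, -1.7]
finger_gap: 0.272
grip_force: 26.7
clock: 11.02
position: [589.8, -12.8, 269.9]
eef_rot: [3.14, -0.001, -3.03]
wrist_force: [-0.5, -0.1, -1.1]
finger_gap: 0.278
grip_force: 42.1
[-0.15 -0.04  1.67  0.    1.51 -1.83] [589.81121009 -12.79568354 269.90412991] [ 3.13988457e+00 -5.72463840e-04 -3.02959889e+00]
wrist [[314. 177.]]
60 [292, 158, 40, 40, 772] [311.5 177.6] [545.6 -21.1  81.9]
80 [292, 158, 40, 40, 745] [311.5 177.6] [545.6 -21.1  81.9]
100 [292, 158, 40, 40, 696] [311.5 177.5] [545.6 -21.1  81.9]
120 [292, 158, 40, 40, 667] [311.6 177.5] [545.6 -21.1  81.9]
side [[298. 265.]]
60 [289, 257, 19, 16, 174] [298.  264.6] [546.2 -19.1  81.9]
80 [289, 257, 19, 16, 142] [298.3 264.6] [546.2 -19.1  81.9]
100 [290, 258, 18, 15, 116] [298.3 264.9] [546.7 -20.7  81.9]
120 [290, 258, 17, 15, 75] [298.5 264.7] [545.8 -20.3  81.9]
scene [[316. 219.]]
60 [308, 214, 18, 10, 109] [316.6 218.7] [542.8 -19.3  81.9]
60 [286, 233, 31, 11, 252] [301.3 238.4] [600.5 -37.1  81.9]
80 [308, 214, 18, 10, 75] [316.6 218.7] [542.8 -19.3  81.9]
80 [287, 234, 30, 10, 223] [301.5 238.4] [601.5 -35.8  81.9]
100 [288, 235, 28, 8, 171] [301.4 238.5] [601.5 -35.8  81.9]
```

The ring is found consistently at about (545.4, -20.0). I'll go to a hover about 25 mm off the cover along its normal and take one composite picture to check the tilt.

```bash
python3 steer.py '[[0,40,-1,20,0],[0,76.7,-2.2,60,0],[0,76.7,-2.2,92,0],[0,76.7,-2.2,92,0],[0,76.7,-2.2,92,0],[0,76.7,-2.2,92,0]]' 40
python3 - <<'E'
from h import *
import cv2
from bench import arm
s=arm.sense();print(s["position"],s["wrist_force"])
d={n:arm.snapshot(n) for n in("side","scene","wrist")};pickle.dump(d,open("b2.pkl","wb"))
for n in("side","scene"):print(n,proj(d[n],[513.8,-23.6,180]),proj(d[n],[538,-21,105]))
c=lambda n,u,v,w,h,W,H:cv2.convertScaleAbs(cv2.resize(d[n]["color"][v:v+h,u:u+w,::-1],(W,H),interpolation=cv2.INTER_CUBIC),alpha=2)
u,v=proj(d["side"],[525,-22,140])[0].astype(int);a,b=proj(d["scene"],[525,-22,140])[0].astype(int)
print(u,v,a,b)
cv2.imwrite("pics/b2.png",np.hstack([c("side",u-40,v-60,80,120,400,600),c("scene",a-40,b-60,80,120,400,600)]))
E
```

```text
clock: 11.92
position: [515.8, -24.7, 180.7]
eef_rot: [-3.141, 0.004, -3.03]
wrist_force: [-0.8, -0.1, -1.4]
finger_gap: 0.274
grip_force: 42.1
[515.75753212 -24.66813328 180.68683201] [-0.82076995 -0.05100233 -1.37449022]
side [[280.18612017 233.08369728]] [[293.93800331 257.95150634]]
scene [[318.26280977 174.45676474]] [[316.33878873 209.1687603 ]]
286 246 317 192
```

View pics/b2.png

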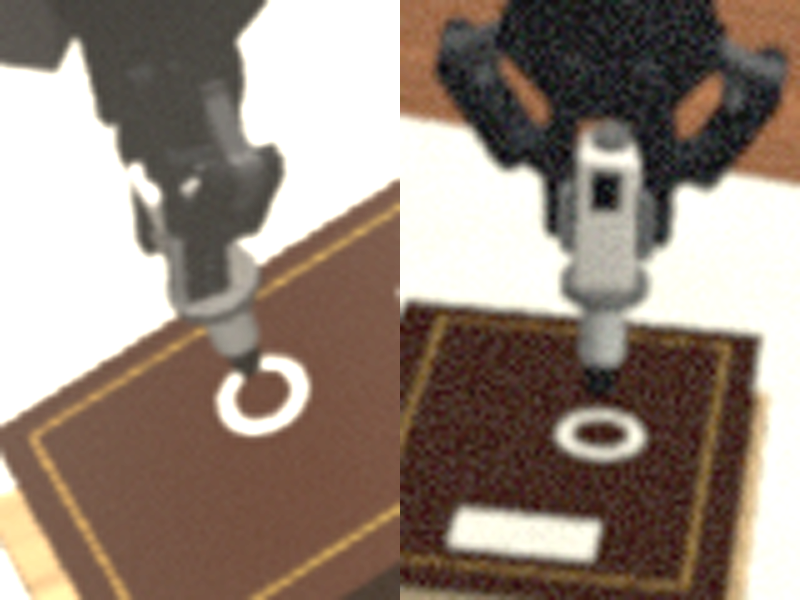

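Side crop (left): flange at about (213,285), barrel from (229,308) to (242,353), nose tip at (246,372), just short of the ring. Scene crop (right): cap (611,135), tip (599,388), with no sideways lean visible. Next step is to compare with a projected probe model.

```bash
python3 - <<'E'
from h import *
d=pickle.load(open("b2.pkl","rb"))
# actual grasp point
G=np.array([515.8,-24.7,182.7]);a=-3.03
s=d["side"]["color"].astype(float)
for v in range(246,262): print(v,s[v,280:304].mean(1).astype(int).tolist())
def sil(n,t,L=34.9):
    t=np.radians(t);ax=np.array([np.sin(t)*np.cos(a),np.sin(t)*np.sin(a),np.cos(t)])
    C=-d[n]["R"].T@d[n]["t"];w=np.cross(ax,C-G);w/=np.linalg.norm(w)
    pr=lambda z,r:proj(d[n],G+ax*(z-L)+w*r)[0]
    out=[]
    for z0,z1,r in((-6,-28,9),(-6,-28,-9),(0,-47,0)):
        p,q=pr(z0,r),pr(z1,r);out.append(np.degrees(np.arctan2(*(q-p))).round(1))
    return out,pr(-48,0).round(1),pr(0,0).round(1)
for n in("side","scene"):
  for t in(12,14,16,18,20,22): print(n,t,*sil(n,t))
print('obs side tip',246+246/5,186+372/5,'flange c',246+213/5,186+283/5,'scene tip',277+199/5,132+388/5,'cap',277+211/5,132+135/5)
E
```

```text
246 [82, 71, 67, 61, 58, 65, 73, 80, 83, 86, 87, 87, 84, 74, 59, 52, 48, 45, 46, 44, 46, 46, 46, 45]
247 [102, 78, 72, 74, 79, 82, 81, 82, 86, 85, 83, 80, 72, 57, 52, 51, 48, 47, 45, 44, 46, 47, 45, 46]
248 [130, 84, 66, 74, 80, 80, 79, 81, 80, 74, 65, 59, 55, 54, 58, 57, 54, 47, 45, 45, 45, 46, 45, 45]
249 [119, 77, 52, 53, 56, 55, 58, 60, 57, 53, 53, 54, 60, 67, 72, 68, 60, 48, 45, 45, 45, 44, 45, 46]
250 [62, 51, 46, 48, 48, 48, 51, 53, 55, 57, 62, 64, 70, 74, 74, 70, 62, 52, 46, 47, 45, 46, 45, 45]
251 [47, 44, 45, 47, 49, 55, 60, 63, 69, 72, 75, 76, 77, 76, 74, 73, 66, 57, 47, 46, 46, 44, 46, 45]
252 [46, 46, 48, 51, 58, 73, 71, 65, 69, 73, 76, 78, 78, 77, 76, 74, 70, 59, 48, 46, 46, 46, 44, 46]
253 [46, 49, 55, 60, 62, 58, 50, 52, 63, 72, 75, 77, 77, 78, 76, 74, 70, 59, 48, 46, 45, 46, 46, 45]
254 [56, 61, 64, 59, 50, 47, 45, 47, 58, 68, 73, 75, 77, 77, 75, 73, 66, 54, 47, 47, 46, 44, 44, 46]
255 [72, 71, 57, 49, 45, 44, 45, 46, 52, 62, 71, 75, 77, 76, 74, 68, 56, 43, 45, 48, 47, 46, 47, 45]
256 [59, 51, 47, 45, 45, 46, 45, 46, 46, 54, 64, 69, 71, 70, 60, 48, 35, 36, 54, 64, 65
[... 1021 characters left out ...]
 np.float64(35.3), np.float64(34.6)] [298.3 256.6] [288.8 242.8]
scene 12 [np.float64(-2.7), np.float64(-2.0), np.float64(-2.4)] [316.1 208.3] [316.9 188.9]
scene 14 [np.float64(-2.9), np.float64(-2.3), np.float64(-2.6)] [315.9 209.1] [316.8 189.2]
scene 16 [np.float64(-3.1), np.float64(-2.5), np.float64(-2.8)] [315.7 209.9] [316.7 189.5]
scene 18 [np.float64(-3.3), np.float64(-2.8), np.float64(-3.0)] [315.5 210.6] [316.7 189.8]
scene 20 [np.float64(-3.5), np.float64(-3.0), np.float64(-3.2)] [315.4 211.3] [316.6 190.1]
scene 22 [np.float64(-3.7), np.float64(-3.2), np.float64(-3.4)] [315.2 212. ] [316.5 190.4]
obs side tip 295.2 260.4 flange c 288.6 242.6 scene tip 316.8 209.6 cap 319.2 159.0
```

```bash
cat >tilt.py <<'E'
from h import *
import cv2
from scipy.optimize import minimize
def tilt(cur,G,a,L=34.9,roi={"side":(270,310,246,275),"scene":(298,338,188,225)},press=0.):
    th=np.linspace(0,2*np.pi,40,endpoint=False)
    M={}
    for n,(u0,u1,v0,v1) in roi.items():
        df=np.abs(cv2.GaussianBlur(cur[n]["color"],(3,3),.6).astype(float)-cv2.GaussianBlur(d[n]["color"],(3,3),.6)).max(2)[v0:v1,u0:u1]
        M[n]=(df>(9 if n=="side" else 22)).astype(float)
        M[n]=cv2.morphologyEx(M[n],cv2.MORPH_OPEN,np.ones((2,2)))
    def model(n,t,s,o,sl):
        u0,u1,v0,v1=roi[n];K=8
        X=np.array([np.cos(a),np.sin(a),0]);Y=np.array([np.sin(a),-np.cos(a),0]);Z=np.array([0,0,1.])
        ax=X*np.sin(t)*np.cos(s)+Y*np.sin(s)+Z*np.cos(t)*np.cos(s)
        e1=np.cross(Y,ax);e1/=np.linalg.norm(e1);e2=np.cross(ax,e1)
        I=np.zeros(((v1-v0)*K,(u1-u0)*K),np.uint8)
        for z0,z1,r0,r1 in((6,0,18,18),(0,-30,9,9),(-30,-48+press,6,5.5)):
            P=np.vstack([G+ax*(z-L-sl)+r*(np.outer(np.cos(th),e1)+np.outer(np.sin(th),e2)) for z,r in((z0,r0),(z1,r1))])
            p=(proj(cur[n],P)+o-[u0,v0]+.5)*K
            cv2.fillConvexPoly(I,cv2.convexHull(p.round().astype(np.int32)),255)
        return cv2.resize(I,(u1-u0,v1-v0),interpolation=cv2.INTER_AREA)/255.
    def cost(x): return sum(((model(n,x[0],x[1],x[2+2*i:4+2*i],0)-M[n])**2).sum() for i,n in enumerate(roi))
    best=None
    for t0 in(12,16,20):
        r=minimize(cost,[np.radians(t0),0,0,0,0,0],method='Nelder-Mead',options=dict(initial_simplex=np.array([[np.radians(t0),0,0,0,0,0]]+[list(np.array([np.radians(t0),0,0,0,0,0])+e) for e in np.diag([.06,.05,1.5,1.5,1.5,1.5])]),maxiter=900))
        print(np.degrees(r.x[:2]).round(1),r.x[2:].round(1),round(r.fun,1))
        if best is None or r.fun<best.fun:best=r
    for t in range(10,25,2):
        r=minimize(lambda y:cost([np.radians(t),*y]),best.x[1:],method='Nelder-Mead',options=dict(maxiter=400));print(t,round(r.fun,1),end='; ')
    print();return M,best
E
python3 - <<'E'
from tilt import *
M,b=tilt(pickle.load(open("b2.pkl","rb")),np.array([515.8,-24.7,182.7]),-3.03)
for n in M: print(n); print("\n".join("".join(".#"[int(x)] for x in r) for r in M[n]))
E
```

```text
[12.9  0.2] [ 3.5 -0.2  1.   2.3] 149.5
[12.   1.3] [ 3.7 -1.1  1.5  2.4] 151.9
[13.2  0.5] [ 3.4 -0.1  1.3  2.1] 149.5
10 162.9; 12 151.6; 14 150.9; 16 160.8; 18 172.5; 20 187.7; 22 209.3; 24 225.4; 
side
..........###################...........
..........###################...........
..........#################.............
...........################.............
............##.#############............
..................##########............
..................###########...........
..................###########...........
...................##########...........
...................##########...........
....................########............
.....................#########..........
......................########..........
.......................#######..........
.......................#######..........
.......................#######..........
........................#####...........
........................................
........................................
........................................
........................................
.................................
[... 1117 characters left out ...]
...
..................####..................
..................####..................
..................####..................
..................###...................
..................###...................
........................................
........................................
........................................
........................................
........................................
........................................
........................................
........................................
........................................
........................................
........................................
........................................
```

```bash
sed -i '/MORPH_OPEN/d' tilt.py; python3 - <<'E'
from tilt import *
c=pickle.load(open("b2.pkl","rb"))
for r in((270,310,246,275),(282,310,251,275)):
    tilt(c,np.array([515.3,-24.5,182.]),-3.03,roi={"side":r})
E
```

```text
[14.7  2.9] [ 1.5 -1.9 -0.6 -0.3] 12.2
[14.4  6.5] [ 0.5 -3.3  1.1 -0.6] 9.8
[14.3  5.5] [ 0.8 -3.1  1.9  0.2] 9.8
10 25.4; 12 16.1; 14 10.1; 16 13.3; 18 22.6; 20 34.9; 22 48.4; 24 58.3; 
[14.4  0.6] [ 2.2 -1.  -0.6 -1.4] 7.0
[13.7  5.8] [ 1.  -3.2 -0.4  2. ] 4.7
[14.8  6.5] [ 0.3 -3.2  3.  -0.5] 4.8
10 5.3; 12 4.7; 14 4.7; 16 6.3; 18 9.5; 20 24.7; 22 14.6; 24 35.5;
```

The side-camera silhouette fit gives a tilt of about 14.3°, so it needs roughly 3.7° more. I'll go back to the stand for a further push.

```bash
python3 steer.py '[[0,0,0,-30,0],[0,0,0,-80,0],[0,0,0,-80,0],[0,0,0,-80,0],[0,0,0,-80,0]]' 40
cat >go.py <<'E'
from bench import arm
import numpy as np,sys
s=arm.sense();p=s["position"];a=s["eef_rot"][2];x,y,z,w=map(float,sys.argv[1:5])
D=np.array([x,y])-p[:2];print("d",(D@[np.cos(a),np.sin(a)]).round(1),(D@[np.sin(a),-np.cos(a)]).round(1),(p[2]-z).round(1),round(-((w-a+np.pi)%(2*np.pi)-np.pi),3),p.round(1),a.round(3))
E
python3 go.py 521.8 362.9 200 2.593
```

```text
clock: 12.7
position: [513.3, -24.6, 256.4]
eef_rot: [3.141, -0.003, -3.03]
wrist_force: [0.3, 0.1, -1.1]
finger_gap: 0.275
grip_force: 42.1
d -51.4 384.1 56.4 0.66 [513.3 -24.6 256.4] -3.03
```

```bash
python3 steer.py '[[0,-5,50,0,0.1],[0,-15,110,0,0.28],[0,-25,170,0,0.45],[0,-35,230,0,0.6],[0,-43,290,10,0.66],[0,-51.4,340,30,0.66],[0,-51.4,384.1,56.4,0.66],[0,-51.4,384.1,56.4,0.66],[0,-51.4,384.1,56.4,0.66],[0,-51.4,384.1,56.4,0.66],[0,-51.4,384.1,56.4,0.66]]' 40; python3 go.py 521.8 362.9 117 2.593
```

```text
clock: 14.08
position: [523.3, 361.9, 203.0]
eef_rot: [3.14, 0.001, 2.591]
wrist_force: [0.0, -0.3, -1.2]
finger_gap: 0.276
grip_force: 42.0
d 1.8 0.0 86.0 -0.002 [523.3 361.9 203. ] 2.591
```

```bash
python3 steer.py '[[0,1,0,40,0],[0,1,0,60,0],[0,1,0,66,0],[0,1,0,66,0]]' 40; python3 go.py 521.8 362.9 117 2.593
```

```text
clock: 14.58
position: [522.0, 363.2, 136.2]
eef_rot: [3.141, 0.0, 2.593]
wrist_force: [-0.5, 0.5, -0.9]
finger_gap: 0.274
grip_force: 42.1
d 0.0 -0.3 19.2 -0.0 [522.  363.2 136.2] 2.593
```

```bash
python3 steer.py '[[0,0,0,8,0],[0,0,0,16,0],[0,0,0,19.5,0],[0,0,0,19.5,0]]' 40; python3 steer.py '[[0,2,0,0,0],[0,4,0,0,0],[0,6,0,0,0],[0,8,0,0,0],[0,9.3,0,0,0],[0,9.3,0,0,0],[0,9.3,0,0,0]]' 20
```

```text
clock: 15.08
position: [521.6, 363.2, 115.9]
eef_rot: [-3.141, -0.0, 2.593]
wrist_force: [-0.1, 0.3, -1.0]
finger_gap: 0.274
grip_force: 42.1
clock: 15.95
position: [515.4, 367.0, 117.0]
eef_rot: [3.141, 0.004, 2.593]
wrist_force: [5.2, -3.9, -1.0]
finger_gap: 0.275
grip_force: 41.9
```

```bash
python3 steer.py '[[0,1,0,0,0],[0,2,0,0,0],[0,2.5,0,0,0],[0,2.5,0,0,0]]' 20; python3 steer.py '[[0,-0.5,0,-15,0],[0,-3,0,-50,0],[0,-3,0,-85,0],[0,-3,0,-85,0],[0,-3,0,-85,0],[0,-3,0,-85,0]]' 40
python3 go.py 514 -23.8 260 3.2536
```

```text
clock: 16.45
position: [513.6, 368.1, 117.0]
eef_rot: [3.141, 0.005, 2.593]
wrist_force: [5.5, -5.1, -0.9]
finger_gap: 0.28
grip_force: 41.9
clock: 17.2
position: [513.2, 367.5, 199.2]
eef_rot: [-3.139, -0.002, 2.593]
wrist_force: [0.2, 0.5, -1.2]
finger_gap: 0.275
grip_force: 42.1
d -204.8 -333.4 -60.8 -0.661 [513.2 367.5 199.2] 2.593
```

```bash
python3 steer.py '[[0,-20,-33,-30,0],[0,-50,-85,-58,-0.15],[0,-85,-135,-58,-0.3],[0,-120,-190,-58,-0.45],[0,-150,-245,-58,-0.6],[0,-180,-290,-58,-0.661],[0,-204,-332,-58,-0.661],[0,-204,-332,-58,-0.661],[0,-204,-332,-58,-0.661],[0,-204,-332,-58,-0.661]]' 40
python3 go.py 513.8 -23.6 178 3.2536
```

```text
clock: 18.45
position: [515.0, -20.6, 258.9]
eef_rot: [3.141, -0.001, -3.028]
wrist_force: [-0.5, 1.4, -0.8]
finger_gap: 0.278
grip_force: 42.0
d 1.5 -2.8 80.9 0.002 [515.  -20.6 258.9] -3.028
```

```bash
python3 steer.py '[[0,0.5,-1,40,0],[0,0.5,-1,79,0],[0,0.5,-1,79,0],[0,0.5,-1,79,0],[0,0.5,-1,79,0],[0,0.5,-1,79,0]]' 40
sed -i 's/^import cv2/import cv2\nd=pickle.load(open("\.\/t1.pkl","rb"))/' tilt.py
python3 - <<'E'
from tilt import *
from bench import arm
s=arm.sense();p=s["position"];print(p,s["eef_rot"])
c={n:arm.snapshot(n) for n in("side","scene")};pickle.dump(c,open("b3.pkl","wb"))
M,b=tilt(c,p+[0,0,2],s["eef_rot"][2])
for n in M: print(n); print("\n".join("".join(".#"[int(x)] for x in r) for r in M[n]))
print('old');tilt(pickle.load(open("b2.pkl","rb")),np.array([515.3,-24.5,182.]),-3.03)
E
```

```text
clock: 19.2
position: [515.6, -23.0, 182.2]
eef_rot: [-3.141, 0.003, -3.029]
wrist_force: [-0.4, 0.3, -0.9]
finger_gap: 0.276
grip_force: 42.0
[515.64380365 -22.961719   182.20030235] [-3.14072724e+00  2.78057593e-03 -3.02924126e+00]
[16.1 -2.7] [ 3.1 -0.8 -0.4  0.2] 165.5
[13.2 -1.9] [ 5.1 -1.4 -0.2  1. ] 154.0
[12.3 -1.8] [ 5.5 -1.7 -0.2  0.8] 153.5
10 157.2; 12 153.6; 14 157.8; 16 168.0; 18 168.8; 20 184.6; 22 205.7; 24 221.3; 
side
#########..#################............
##########.##################...........
##########..##..#############...........
#########..........##########...........
########...........###########..........
######.............###########..........
####................#########...........
###.................########............
##...................#########..........
.........................#####..........
........................######..........
........................######..........
.........................#####.##.......
..........................##....###.....
.................................###....
.......................#..........#.....
....
[... 1553 characters left out ...]
......
........................................
........................................
........................................
........................................
........................................
........................................
........................................
........................................
........................................
........................................
........................................
........................................
old
[13.6  0.3] [ 2.5 -1.2  0.7  0.4] 163.1
[9.4 0.2] [ 4.8 -2.4  0.6  0.9] 158.6
[13.5 -0.3] [ 2.4 -1.4  0.4  0.2] 164.5
10 158.5; 12 161.3; 14 165.1; 16 183.5; 18 188.5; 20 197.1; 22 232.3; 24 217.0;
```

```bash
sed -i 's/^d=pickle.*/_t=pickle.load(open("\.\/t1.pkl","rb"));d={"side":d["side"],"scene":_t["scene"]}/' tilt.py
python3 - <<'E'
from tilt import *
R={"side":(270,310,246,275),"scene":(298,338,190,205)}
print('old');tilt(pickle.load(open("b2.pkl","rb")),np.array([515.3,-24.5,182.]),-3.03,roi=R)
print('new');M,b=tilt(pickle.load(open("b3.pkl","rb")),np.array([515.6,-23,184.2]),-3.029,roi=R)
print('new side');tilt(pickle.load(open("b3.pkl","rb")),np.array([515.6,-23,184.2]),-3.029,roi={"side":R["side"]})
print("\n".join("".join(".#"[int(x)] for x in r) for r in M["side"]))
E
```

```text
old
[15.4  1. ] [ 1.3 -1.1  1.1  0.7] 29.6
[13.7 -0.5] [ 2.7 -1.1  0.4  0.4] 27.6
[13.6  0.4] [ 2.3 -1.4  0.7  0.6] 26.8
10 31.0; 12 28.0; 14 27.2; 16 31.2; 18 42.6; 20 53.8; 22 65.9; 24 79.9; 
new
[15.7 -1.1] [ 3.5 -0.8  0.3  0.9] 20.3
[16.  1.] [ 2.7 -1.6  1.2  0.8] 20.1
[16.4  1.1] [ 2.5 -1.3  1.2  1.2] 22.2
10 27.1; 12 26.1; 14 21.0; 16 20.2; 18 25.0; 20 31.4; 22 42.2; 24 48.1; 
new side
[16.4  3.6] [ 1.9 -2.4  2.9 -0.8] 8.3
[18.2  5.4] [ 0.4 -2.5 -0.2 -1.9] 8.8
[16.  2.] [ 2.5 -1.9  0.4  1.3] 8.8
10 20.0; 12 13.4; 14 10.1; 16 8.2; 18 9.0; 20 13.7; 22 18.8; 24 27.6; 
...........#################............
...........#################............
............###.#############...........
...................##########...........
...................###########..........
...................###########..........
....................#########...........
....................########............
.....................#########..........
........................######..........
........................#######.........
........................######..........
.........................#####..........
.........................####...........
........................................
........................................
........................................
........................................
........................................
........................................
........................................
........................................
........................................
........................................
........................................
........................................
........................................
........................................
........................................
```

```bash
python3 - <<'E'
from h import *
from bench import arm
import cv2
s=arm.sense();p=s["position"];a=s["eef_rot"][2];print(p,a)
w=arm.snapshot("wrist");pickle.dump((w,p,a),open("w4.pkl","wb"))
X=np.array([np.cos(a),np.sin(a),0])
for t in(14,16,18,20):
    t=np.radians(t);ax=X*np.sin(t)+[0,0,np.cos(t)];G=p+[0,0,2]
    print([proj(w,G+ax*(z-34.9))[0].round(1).tolist() for z in(71,66,0)])
g=cv2.resize(w["color"].mean(2),(640//6,480//10),interpolation=cv2.INTER_AREA)[20:48,30:78]
print("\n".join("".join(" .:-=+*#%@"[min(9,int(x/18))] for x in r) for r in g))
E
```

```text
[515.19441875 -22.96840641 181.42155078] -3.0294238347324014
[[316.3, 358.2], [316.3, 352.4], [315.9, 307.4]]
[[316.3, 354.0], [316.3, 348.9], [315.9, 309.8]]
[[316.3, 349.7], [316.3, 345.4], [315.9, 312.2]]
[[316.3, 345.4], [316.3, 341.9], [315.9, 314.6]]
...-............................-..=@@@@@@@@@@@@
...-............................-..=@@@@@@@@@@@@
...-............................-..=@@@@@@@@@@@@
...-............................-..=@@@@@@@@@@@@
...-............................-..=@@@@@@@@@@@@
...-............................-..=@@@@@@@@@@@@
...-.................::.........-..=@@@@@@@@@@@@
...-..............:#@%%@#:......-..=@@@@@@@@@@@@
...-..............@%-::-#@......-..=@@@@@@@@@@@@
...-...........::.+======+:.:...-..-@@@@@@@@@@@@
...-........  ::..--:::::-: ::  :..-@@@@@@@@@@@@
...-.......  .:: --......--.::.  ..-@@@@@@@@@@@@
...-......   .-==%%%%%%%%%%%-=.   .-@@@@@@@@@@@@
   . ....      :*@@@%**#@@@@=      :@@@#=--+#@@@
                *@@======#@@-       .:-.      =%
   ..           *@+====+++@@-                   
 ......         *@======++@@-                   
.......        .#@#======*@@=         .....     
......         .#@@@*++*%@@@:         .......+. 
......         =%@@@@@@@===:.          ......@@*
 ....     .        .:-=:                 ...  -%
   ..                                  .        
 ..:                                   :%:      
.. .                                    .+*.    
                                           ==   
                                             :.
```

```bash
python3 - <<'E'
from h import *
import cv2
w,p,a=pickle.load(open("w4.pkl","rb"))
g=cv2.GaussianBlur(w["color"].mean(2),(3,3),0.7)
for u in list(range(254,292,4))+list(range(338,372,4)): print(u,g[270:346:3,u].astype(int).tolist())
print('cols along u=315', g[300:410:3,315].astype(int).tolist())
print('row 380',g[380,264:362:3].astype(int).tolist()); print('row 360',g[360,264:362:3].astype(int).tolist())
E
```

```text
254 [22, 22, 22, 23, 22, 22, 21, 22, 22, 23, 22, 12, 11, 12, 17, 7, 8, 10, 9, 10, 8, 27, 13, 10, 8, 8]
258 [21, 23, 23, 22, 22, 21, 24, 22, 22, 23, 10, 8, 10, 12, 15, 9, 8, 10, 8, 9, 15, 24, 7, 8, 8, 9]
262 [22, 22, 21, 22, 23, 22, 22, 21, 21, 12, 8, 9, 10, 11, 14, 9, 15, 34, 14, 8, 9, 8, 10, 10, 9, 8]
266 [22, 22, 22, 22, 22, 22, 23, 22, 21, 12, 8, 9, 22, 39, 46, 48, 48, 47, 79, 6, 8, 8, 10, 8, 8, 9]
270 [22, 23, 22, 22, 23, 21, 22, 25, 35, 43, 48, 48, 48, 47, 47, 47, 47, 45, 131, 64, 6, 8, 9, 7, 7, 7]
274 [22, 23, 21, 22, 23, 25, 48, 47, 47, 47, 47, 47, 48, 47, 47, 47, 47, 46, 130, 142, 145, 119, 6, 8, 10, 12]
278 [21, 21, 22, 21, 22, 25, 47, 47, 47, 48, 48, 47, 46, 42, 32, 16, 7, 3, 27, 54, 62, 63, 65, 65, 65, 65]
282 [22, 22, 22, 21, 21, 26, 49, 42, 34, 19, 8, 7, 5, 5, 6, 11, 40, 72, 111, 138, 155, 154, 154, 154, 153, 153]
286 [22, 22, 23, 23, 21, 18, 4, 6, 6, 9, 8, 9, 10, 23, 55, 60, 62, 110, 154, 182, 203, 203, 203, 202, 202, 202]
290 [23, 21, 23, 19, 41, 114, 179, 192, 125, 77, 83, 66, 61, 62, 61, 61, 64, 116, 157, 185, 205, 205, 206, 205, 205, 206]
338 [23, 23, 22, 22, 21, 54
[... 711 characters left out ...]
46, 47, 46, 110, 6, 8, 9, 9, 8, 8, 9]
366 [24, 25, 24, 24, 25, 23, 25, 24, 24, 14, 8, 6, 12, 11, 17, 14, 32, 45, 18, 9, 7, 8, 8, 9, 9, 8]
370 [25, 24, 23, 24, 24, 25, 25, 24, 27, 23, 8, 10, 11, 13, 17, 8, 8, 9, 8, 9, 10, 11, 9, 7, 9, 8]
cols along u=315 [61, 61, 62, 3, 4, 6, 61, 117, 158, 187, 208, 177, 25, 87, 89, 89, 89, 88, 88, 88, 87, 88, 86, 86, 85, 86, 85, 85, 84, 83, 183, 168, 189, 196, 180, 8, 9]
row 380 [8, 9, 7, 17, 21, 107, 154, 190, 200, 202, 203, 108, 81, 83, 84, 83, 84, 85, 85, 86, 87, 87, 86, 166, 212, 210, 210, 206, 201, 125, 12, 7, 8]
row 360 [7, 8, 7, 17, 15, 106, 153, 191, 180, 75, 83, 84, 84, 85, 87, 86, 88, 87, 88, 89, 89, 91, 91, 92, 93, 97, 215, 207, 202, 124, 3, 8, 8]
```

Now about 16.4°. For a sharper measurement, I'll bring the probe nearer to the side camera at the same yaw.

```bash
python3 steer.py '[[0,0,0,-60,0],[0,15,-50,-100,0],[0,40,-110,-140,0],[0,65,-165,-180,0],[0,90,-220,-220,0],[0,95,-268,-239,0],[0,95,-268,-239,0],[0,95,-268,-239,0],[0,95,-268,-239,0],[0,95,-268,-239,0]]' 40
python3 - <<'E'
from h import *
from bench import arm
import cv2
s=arm.sense();p=s["position"];a=s["eef_rot"][2];print(p,s["eef_rot"])
c={n:arm.snapshot(n) for n in("side","scene")};pickle.dump((c,p,a),open("b4.pkl","wb"))
for n in c:
    q=proj(c[n],[p+[0,0,2],p+[24,3,-75]]);print(n,q.round(0).tolist())
u,v=proj(c["side"],p+[15,2,-45])[0].astype(int)
df=np.abs(c["side"]["color"].astype(float)-d["side"]["color"]).max(2)[v-45:v+45,u-45:u+45]
print(u-45,v-45);print("\n".join("".join(".#"[int(x>12)] for x in r) for r in df[::2]))
E
```

```text
clock: 20.6
position: [450.4, -298.7, 418.6]
eef_rot: [3.14, -0.001, -3.028]
wrist_force: [-0.2, 0.5, -1.9]
finger_gap: 0.27
grip_force: 42.1
[ 450.44853383 -298.67213401  418.57866334] [ 3.14049246e+00 -7.10372965e-04 -3.02790671e+00]
side [[292.0, 246.0], [313.0, 286.0]]
scene [[177.0, 26.0], [181.0, 71.0]]
260 226
..............#...###########################################..###########................
..............###..#######################################################................
..............####..#####################################################.................
...............####......##############################################...................
...............######..#..############################################....................
...............#######...############################################.....................
...............#####################################################......................
................###################################################.......................
................#####################################
[... 2613 characters left out ...]
...............................................................
..........................................................................................
..........................................................................................
..........................................................................................
..........................................................................................
..........................................................................................
..........................................................................................
..........................................................................................
```

```bash
sed -i 's/^    def model/    for n in M: M[n]=cv2.morphologyEx(M[n],cv2.MORPH_CLOSE,np.ones((3,3)),borderType=cv2.BORDER_REPLICATE)\n    def model/' tilt.py
python3 - <<'E'
from tilt import *
c,p,a=pickle.load(open("b4.pkl","rb"))
for r in((278,335,256,300),(278,335,262,300)):
    M,b=tilt(c,p+[0,0,2],a,roi={"side":r})
print("\n".join("".join(".#"[int(x)] for x in r) for r in M["side"]))
E
```

```text
[18.7  0.9] [ 1.9 -1.9 -1.6 -0.7] 35.1
[17.9  0.8] [ 2.4 -2.1 -1.  -0.2] 32.0
[17.8  1.7] [ 2.3 -2.8  1.3 -1.2] 29.7
10 127.8; 12 80.5; 14 50.2; 16 31.9; 18 30.3; 20 48.7; 22 92.9; 24 120.6; 
[16.9  2.3] [ 2.7 -3.7  1.1 -0.9] 23.1
[17.8  1.2] [ 2.4 -2.4 -2.9 -0.4] 26.1
[16.9  2.7] [ 2.5 -3.9 -0.8  2.2] 22.9
10 93.9; 12 66.0; 14 39.1; 16 24.0; 18 26.8; 20 45.9; 22 72.8; 24 103.0; 
...........###############################...............
...........###############################...............
..........################################...............
..........################################...............
..........###############################................
..........##############################.................
...........#############################.................
...........#############################.................
............############################.................
............#############################................
.............############################................
...............###########################...............
....................#
[... 786 characters left out ...]
....
...................................#######...............
....................................#####................
.........................................................
.........................................................
.........................................................
.........................................................
.........................................................
.........................................................
.........................................................
.........................................................
.........................................................
.........................................................
```

```bash
python3 steer.py '[[0,-10,40,0,0],[0,-30,100,60,0],[0,-60,160,120,0],[0,-80,215,170,0],[0,-92,270,200,0],[0,-92,270,225,0],[0,-92,270,225,0],[0,-92,270,225,0],[0,-92,270,225,0]]' 40
cat >tip.py <<'E'
from tilt import *
from bench import arm
s=arm.sense();p=s["position"];a=s["eef_rot"][2];print(p,s["wrist_force"])
c={n:arm.snapshot(n) for n in("side","scene")};pickle.dump((c,p,a),open("b5.pkl","wb"))
t=np.radians(17.2);ax=np.array([np.sin(t)*np.cos(a),np.sin(t)*np.sin(a),np.cos(t)]);G=p+[0,0,2];tip=G-82.9*ax
R={}
for n in c:
    u,v=proj(c[n],tip)[0].astype(int);R[n]=(u-22,u+22,v-13,v+(9 if n=="side" else -5))
M,b=tilt(c,G,a,roi=R)
spot=np.array([545.4,-20,81.9]);ro={"side":np.array([298.1,264.6]),"scene":np.array([316.6,218.7])}
A=[];y=[]
for i,n in enumerate(R):
    o=b.x[2+2*i:4+2*i]-(ro[n]-proj(c[n],spot)[0])
    tf=proj(c[n],tip)[0]
    A+=[(proj(c[n],tip+e)[0]-tf) for e in np.eye(3)],;y+=list(o)
J=np.vstack([np.array(x).T for x in A]);D=np.linalg.lstsq(J,np.array(y),rcond=None)[0];print('y',np.round(y,1),'disp',D.round(1),'tip nominal',tip.round(1),'corrected',(tip+D).round(1),'res',(J@D-y).round(1))
E
python3 tip.py
```

```text
clock: 21.82
position: [512.7, -22.4, 196.6]
eef_rot: [-3.14, 0.003, -3.03]
wrist_force: [-0.3, -0.1, -0.7]
finger_gap: 0.276
grip_force: 42.0
[512.65532808 -22.35345554 196.63459927] [-0.31699287 -0.07106872 -0.65996569]
[16.7 -3. ] [ 3.4  0.1 -1.2  2.6] 11.1
[18.2 -1.9] [ 2.4 -0.  -0.5  0. ] 9.3
[19.  -0.2] [ 1.7 -0.3  0.2 -0.1] 10.6
10 47.0; 12 32.7; 14 25.3; 16 16.5; 18 9.5; 20 13.6; 22 24.1; 24 38.4; 
y [ 2.1  0.3 -1.2  0.7] disp [ 3.1 -2.1  0.3] tip nominal [537.  -19.6 119.4] corrected [540.1 -21.7 119.7] res [-0.2 -0.1 -0.2  0.1]
```

```bash
python3 steer.py '[[0,-0.6,-1.4,12,0],[0,-0.6,-1.4,24,0],[0,-0.6,-1.4,26,0],[0,-0.6,-1.4,26,0],[0,-0.6,-1.4,26,0],[0,-0.6,-1.4,26,0]]' 40
sed -i "s/^J=/tt,ss=b.x[:2];af=np.array([np.cos(a),np.sin(a),0])*np.sin(tt)*np.cos(ss)+np.array([np.sin(a),-np.cos(a),0])*np.sin(ss)+np.array([0,0,np.cos(tt)*np.cos(ss)]);tip=G-82.9*af\nJ=/" tip.py; python3 tip.py
```

```text
clock: 22.68
position: [512.5, -22.5, 168.9]
eef_rot: [-3.141, 0.001, -3.029]
wrist_force: [-0.5, -0.1, -0.7]
finger_gap: 0.278
grip_force: 42.0
[512.53369578 -22.54292752 168.86950031] [-0.46349725 -0.0918408  -0.74089262]
[17.  -0.6] [ 2.4 -1.2  0.6  1.6] 18.1
[17.3  1. ] [ 1.9 -1.7  1.3  0.8] 17.1
[18.8  0.9] [ 1.2 -1.1  1.3  0.8] 18.6
10 45.9; 12 32.8; 14 23.8; 16 18.9; 18 17.2; 20 19.4; 22 27.8; 24 32.9; 
y [ 1.5 -1.3  0.6  1.4] disp [3.8 2.2 0.3] tip nominal [537.1 -21.2  91.7] corrected [540.9 -19.   92. ] res [-0. -0. -0.  0.]
```

```bash
python3 steer.py '[[0,-2,-0.7,4,0],[0,-3.7,-1,8.3,0],[0,-3.7,-1,8.3,0],[0,-3.7,-1,8.3,0],[0,-3.7,-1,8.3,0]]' 40; for i in 1 2 3; do python3 -c "
from bench import arm
print(arm.sense()['wrist_force'].round(2))"; done; python3 steer.py '[[0,-0.6,0,1.9,0],[0,-0.6,0,1.9,0],[0,-0.6,0,1.9,0]]' 40; python3 steer.py '[[0,-0.6,0,1.9,0],[0,-0.6,0,1.9,0],[0,-0.6,0,1.9,0]]' 40
```

```text
clock: 23.4
position: [516.1, -23.1, 160.2]
eef_rot: [-3.142, 0.0, -3.029]
wrist_force: [-0.3, 0.9, -0.5]
finger_gap: 0.275
grip_force: 42.0
[-0.35  0.93 -0.53]
[-0.35  0.93 -0.53]
[-0.35  0.93 -0.53]
clock: 23.78
position: [516.8, -23.1, 158.4]
eef_rot: [-3.141, 0.0, -3.029]
wrist_force: [0.3, 0.0, 0.6]
finger_gap: 0.276
grip_force: 42.1
clock: 24.15
position: [517.4, -23.0, 156.5]
eef_rot: [-3.141, 0.0, -3.029]
wrist_force: [0.3, -0.2, 0.6]
finger_gap: 0.275
grip_force: 42.2
```

```bash
cat >f.py <<'E'
from bench import arm
import numpy as np
F=[]
for i in range(8):
    arm.snapshot("wrist");F.append(arm.sense()["wrist_force"])
F=np.array(F);n=np.array([-.307,-.0345,.951]);print(F.mean(0).round(2),F.std(0).round(2),'normal vs base',((F.mean(0)-[-.3,0,-1.0])@n).round(2),arm.sense()["clock"])
E
python3 f.py; python3 steer.py '[[0,-0.6,0,1.9,0],[0,-0.6,0,1.9,0],[0,-0.6,0,1.9,0]]' 40; python3 f.py
```

```text
[ 0.15 -0.03  0.8 ] [0.53 0.46 0.35] normal vs base 1.57 24.55
clock: 24.92
position: [517.9, -23.0, 154.5]
eef_rot: [-3.141, 0.0, -3.029]
wrist_force: [-0.1, -0.2, 2.6]
finger_gap: 0.275
grip_force: 42.4
[-0.02 -0.42  2.11] [0.46 0.77 0.37] normal vs base 2.88 25.325
```

```bash
python3 steer.py '[[0,-0.25,0,0.75,0],[0,-0.25,0,0.75,0],[0,-0.25,0,0.75,0]]' 40; sed -i 's/82\.9/77.9/g;s/roi=R)/roi=R,press=5.)/' tip.py; python3 tip.py; python3 f.py
```

```text
clock: 25.7
position: [518.1, -22.9, 153.7]
eef_rot: [-3.142, 0.0, -3.029]
wrist_force: [-0.0, 0.0, 2.6]
finger_gap: 0.278
grip_force: 42.4
[518.14724978 -22.90742797 153.73622874] [-0.00295561  0.01818691  2.5593155 ]
[15.5 -0.2] [ 2.8 -2.3  0.4 -0.9] 12.7
[16.2  2.8] [ 1.9 -3.   1.8 -0.7] 9.8
[16.4  1. ] [ 2.3 -2.3  1.1  0.4] 11.1
10 30.9; 12 21.8; 14 14.5; 16 9.7; 18 11.3; 20 17.9; 22 26.1; 24 35.3; 
y [ 1.6 -2.7  1.1 -0.1] disp [3.6 2.5 4.3] tip nominal [540.2 -24.2  81. ] corrected [543.8 -21.7  85.3] res [-0.3 -0.2 -0.3  0.2]
[ 0.07 -0.74  1.87] [0.41 0.29 0.47] normal vs base 2.65 26.2
```

```bash
python3 -c "
from bench import arm
s=arm.sense();print(s['clock'],s['grip_force'],s['position']);print(arm.hand_in())"
```

```text
26.2 42.39233314990997 [518.14384894 -22.9086668  153.70806574]
the job is handed in; nothing more can be done
None
```

I handed the job in at 26.2 s: the dimmer is at its off stop, and the probe is still gripped with its nose on the cover about 2 mm from the ring's centre, pressed in about 4.6 mm (from force) and tilted about 17° against the cover's 18°.

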